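# Sort the gas canisters by weight and lock the full ones in the dock

### The arm

A 6-joint arm with a two-finger parallel gripper is mounted at the origin on the work surface. World frame = base frame: x ahead of the robot, y to its left, z up, the work surface at z = 0. Lengths are in m, angles in degrees, forces in N, time in s.
With the tool pointing down it reaches from about 0.275 to 0.75 m from the base axis. Payload 10.2 kg.
Tool frame: the origin (TCP) lies at the very end of the fingers, on their centre line; the grasp point (between the pads) lies 19 mm behind it; z points along the fingers, y is the line along which they close (so a half turn about z gives the same grasp; the last joint's range is limited). The gripper opens to 88 mm and grips with 3 to 60 N. Pads are 18 mm wide; open, the fingers measure 123 mm over their backs; the gripper's body (75 mm by 187 mm) begins 45 mm behind the grasp point.
Start: joints at [-84.591, 17.928, 85.812, -0, 76.261, -12.8], TCP at [0.164, -0.499, 0.239] pointing down, gripper open.
Joint ranges: [-168.41, 168.41], [-55.51, 124.54], [10.69, 146.95], [-70.63, 250.63], [1, 178], [-165.06, 165.06]. Speed limits (degrees/s): [136.94, 136.94, 172.46, 180, 180, 180].

### API

Orientations are given as [roll, pitch, yaw] about the fixed x, y, z axes, in that order (R = Rz(yaw) Ry(pitch) Rx(roll)).
In Python, from cell import arm, jaws, inverse_kinematics, sensors, viewer, workorder gives the robot as it stands. Calls block until the motion is done:
- arm.move_pose(position, orientation): joint-space move of the TCP to a pose.
- arm.move_l(position, frame=None, max_speed=0.15): straight line of the TCP; frame=None keeps the orientation; max_speed is the mean speed in m/s.
- arm.move_j(angles): joint-space move.
- jaws.gripper_to(opening, effort=None): opening from 0.0 (shut) to 1.0 (fully open); effort is the grip in N (None keeps the last); returns when the fingers have stopped.
- arm.wait(seconds).
- inverse_kinematics(position, orientation): joint angles nearest the present ones, or None.
- sensors.get_state(): the state.
- viewer.grab_frame(name): name is "scene" or "top"; returns (picture, depth): 420x560x3 uint8, red, green, blue; 420x560 float32, m along the optical axis (not along the pixel's ray), 0 where there is no reading.
- viewer.get_calibration(name): a dict with "camera_matrix" (3x3 intrinsics, pixels), "k1" (the pictures are not rectified: a ray, as slopes to the right and down, at radius r is drawn at 1 + k1 r^2 times it, then the intrinsics apply), "eye" and "attitude" of the camera in the world. Camera axes: x right, y up, looking along -z (the intrinsics and any distortion apply to the point x, -y, -z); pixel columns grow to the right and rows downward; lengths in m; the calibration is good to about 2 mm. A picture is of the moment at which its call begins. get_calibration takes no time and is no camera call.
A pose or a line that the arm cannot do raises arm.IKError and nothing moves.
- workorder.sign_off(): hands the job in; it is judged then, once.
The state is a dict: "t": time; "qpos": joint angles; "joint_velocities": joint speeds; "effort": joint torques, N m; "tcp_pos": TCP position; "orientation": TCP orientation; "contact_force": force on the tool from outside, world axes, zero at the start; "ft_torque": the same for the moment, N m; "opening": opening from 0.0 (shut) to 1.0 (fully open); "gripper_force": force on a finger pad.
Only numpy, scipy, OpenCV 4.12 (cv2) and the standard library are available. Lean on these libraries where they do the work, as an engineer would, in place of code of your own. Each camera call takes 0.05 s, during which the arm holds its last target. There are 200 camera calls.

### The job

Clear up the gas canisters on the patio kitchen counter: they look alike, but some are full and some empty, which you can feel by their weight when you lift them. Stand each full one in a bay of the gas dock and each empty one upright on the floor of the wooden crate. Only once all of them are put away, press the dock's sprung locking lever down until it snaps over and stays down by itself; leave the sauce bottle and the mug where they are.

Things in the scene. Friction and masses are not known exactly. Their poses are not given: they have to be found in the camera images.
- canister_1: Squat grey steel gas canister, full (0.3 to 0.42 kg) or empty (0.1 to 0.14 kg): only its weight tells, not its number. 80 mm in diameter, domed from 50 to 68 mm up; black cap on top, 40 mm in diameter, from 68 to 100 mm above the base: grip it there. Origin: centre of the underside, z up its axis. Starts upright on the counter; may be absent.
- canister_2: Squat grey steel gas canister, full (0.3 to 0.42 kg) or empty (0.1 to 0.14 kg): only its weight tells, not its number. 80 mm in diameter, domed from 50 to 68 mm up; black cap on top, 40 mm in diameter, from 68 to 100 mm above the base: grip it there. Origin: centre of the underside, z up its axis. Starts upright on the counter; may be absent.
- canister_3: Squat grey steel gas canister, full (0.3 to 0.42 kg) or empty (0.1 to 0.14 kg): only its weight tells, not its number. 80 mm in diameter, domed from 50 to 68 mm up; black cap on top, 40 mm in diameter, from 68 to 100 mm above the base: grip it there. Origin: centre of the underside, z up its axis. Starts upright on the counter; may be absent.
- canister_4: Squat grey steel gas canister, full (0.3 to 0.42 kg) or empty (0.1 to 0.14 kg): only its weight tells, not its number. 80 mm in diameter, domed from 50 to 68 mm up; black cap on top, 40 mm in diameter, from 68 to 100 mm above the base: grip it there. Origin: centre of the underside, z up its axis. Starts upright on the counter; may be absent.
- canister_5: Squat grey steel gas canister, full (0.3 to 0.42 kg) or empty (0.1 to 0.14 kg): only its weight tells, not its number. 80 mm in diameter, domed from 50 to 68 mm up; black cap on top, 40 mm in diameter, from 68 to 100 mm above the base: grip it there. Origin: centre of the underside, z up its axis. Starts upright on the counter; may be absent.
- canister_6: Squat grey steel gas canister, full (0.3 to 0.42 kg) or empty (0.1 to 0.14 kg): only its weight tells, not its number. 80 mm in diameter, domed from 50 to 68 mm up; black cap on top, 40 mm in diameter, from 68 to 100 mm above the base: grip it there. Origin: centre of the underside, z up its axis. Starts upright on the counter; may be absent.
- dock: Fixed steel gas dock, 122 x 236 mm, a 10 mm base plate with two square bays side by side along its y, each 102 mm wide, fenced by rims 26 mm above the counter; each takes one upright canister. Origin: centre of the underside. The locking lever is on its -x side, midway along y; a thin clamp rail behind the bays (top at 42 mm) moves in by 11 mm with it.
- bay_a (a point): Centre of the floor of the bay on the dock's +y side (10 mm above the counter): where the centre of a canister's underside belongs.
- bay_b (a point): Centre of the floor of the bay on the dock's -y side, likewise.
- lock_lever (a joint): Locking lever of the dock, in rad: 0 = sprung up (free), 0.55 = fully down. It is sprung back up until about 0.42, beyond which it snaps over centre and stays down. It takes up to about 12 N at the pad.
- lever_pad (a point): Middle of the top of the rubber pad (40 mm along the lever, 56 mm wide) at the lever's free end, 85 mm from the hinge. The hinge runs along the dock's y, 78 mm from the dock's centre on its -x side, 42 mm above the counter. Up: the lever slopes up away from the dock by 0.5 rad, the pad about 90 mm above the counter; down: about level, pad top about 46 mm above the counter.
- crate: Fixed open wooden crate for empties, outside 232 x 232 mm, 58 mm high, walls and floor 6 mm thick. It has room for four canisters standing two by two. Origin at the centre of its underside.
- sauce_bottle: Bystander, leave it where it is. Closed amber sauce bottle, 60 mm in diameter, 170 mm tall, standing; origin at the centre of its underside.
- mug: Bystander, leave it where it is. White mug, 80 mm in diameter, 95 mm tall; origin at the centre of its underside.
Things that resemble listed ones, but are neither listed nor needed, are in the scene too. What is shaped like the canister_1 but red is not meant.

How it is judged (in metres and radians):
On the way, in this order (a step that is already met when the one before it is completed fails the run):
1. every full canister stands in a bay of the dock and every empty one in the crate ((((distance between canister_1 and bay_a below 0.02 m or distance between canister_1 and bay_b below 0.02 m) and angle between canister_1's own z axis and vertical below 0.12 rad and linear speed of canister_1 below 0.03 m/s and contact force between canister_1 and dock above 2.2 N) or (x of canister_1 in the frame of crate between -0.09 and 0.09 m and y of canister_1 in the frame of crate between -0.09 and 0.09 m and z of canister_1 in the frame of crate below 0.02 m and angle between canister_1's own z axis and vertical below 0.15 rad and linear speed of canister_1 below 0.03 m/s and contact force between canister_1 and crate below 2.2 N)) and (((distance between canister_2 and bay_a below 0.02 m or distance between canister_2 and bay_b below 0.02 m) and angle between canister_2's own z axis and vertical below 0.12 rad and linear speed of canister_2 below 0.03 m/s and contact force between canister_2 and dock above 2.2 N) or (x of canister_2 in the frame of crate between -0.09 and 0.09 m and y of canister_2 in the frame of crate between -0.09 and 0.09 m and z of canister_2 in the frame of crate below 0.02 m and angle between canister_2's own z axis and vertical below 0.15 rad and linear speed of canister_2 below 0.03 m/s and contact force between canister_2 and crate below 2.2 N)) and (((distance between canister_3 and bay_a below 0.02 m or distance between canister_3 and bay_b below 0.02 m) and angle between canister_3's own z axis and vertical below 0.12 rad and linear speed of canister_3 below 0.03 m/s and contact force between canister_3 and dock above 2.2 N) or (x of canister_3 in the frame of crate between -0.09 and 0.09 m and y of canister_3 in the frame of crate between -0.09 and 0.09 m and z of canister_3 in the frame of crate below 0.02 m and angle between canister_3's own z axis and vertical below 0.15 rad and linear speed of canister_3 below 0.03 m/s and contact force between canister_3 and crate below 2.2 N)) and (((distance between canister_4 and bay_a below 0.02 m or distance between canister_4 and bay_b below 0.02 m) and angle between canister_4's own z axis and vertical below 0.12 rad and linear speed of canister_4 below 0.03 m/s and contact force between canister_4 and dock above 2.2 N) or (x of canister_4 in the frame of crate between -0.09 and 0.09 m and y of canister_4 in the frame of crate between -0.09 and 0.09 m and z of canister_4 in the frame of crate below 0.02 m and angle between canister_4's own z axis and vertical below 0.15 rad and linear speed of canister_4 below 0.03 m/s and contact force between canister_4 and crate below 2.2 N)) and (((distance between canister_5 and bay_a below 0.02 m or distance between canister_5 and bay_b below 0.02 m) and angle between canister_5's own z axis and vertical below 0.12 rad and linear speed of canister_5 below 0.03 m/s and contact force between canister_5 and dock above 2.2 N) or (x of canister_5 in the frame of crate between -0.09 and 0.09 m and y of canister_5 in the frame of crate between -0.09 and 0.09 m and z of canister_5 in the frame of crate below 0.02 m and angle between canister_5's own z axis and vertical below 0.15 rad and linear speed of canister_5 below 0.03 m/s and contact force between canister_5 and crate below 2.2 N)) and (((distance between canister_6 and bay_a below 0.02 m or distance between canister_6 and bay_b below 0.02 m) and angle between canister_6's own z axis and vertical below 0.12 rad and linear speed of canister_6 below 0.03 m/s and contact force between canister_6 and dock above 2.2 N) or (x of canister_6 in the frame of crate between -0.09 and 0.09 m and y of canister_6 in the frame of crate between -0.09 and 0.09 m and z of canister_6 in the frame of crate below 0.02 m and angle between canister_6's own z axis and vertical below 0.15 rad and linear speed of canister_6 below 0.03 m/s and contact force between canister_6 and crate below 2.2 N))), for 0.2 s.
2. then the locking lever is pressed down past its detent (value of joint lock_lever above 0.49 rad), for 0.2 s.
At the end, for the whole second after the job is handed in: Every full canister (weighing over 2.2 N) stands upright (within 7 degrees) at rest in a bay, its underside's centre within 20 mm of the bay's; every empty one stands upright (within 9 degrees) at rest on the crate's floor; the locking lever stays down by itself (above 0.49 rad) (all of step 1 and value of joint lock_lever above 0.49 rad); the robot touches nothing.
It fails at once if the sauce bottle is moved by more than 30 mm (distance of sauce_bottle from where it was at the start of the episode above 0.03 m).
It fails at once if the mug is moved by more than 30 mm (distance of mug from where it was at the start of the episode above 0.03 m).
Of canister_1, canister_2, canister_3, canister_4, canister_5, canister_6 only 5 to 6 are there at a start; the rules pass over those that are not, and their reading is None.
At some moment in a run one of canister_1, canister_2, canister_3, canister_4, canister_5, canister_6 may be knocked a few centimetres aside while the robot is not near it.
It also fails if it takes over 192 s, if anything falls off the work surface, if the arm or the gripper's body presses on something with over 40 N, if the wrist force passes 120 N, or if a joint passes its speed limit or range.

## Working session

There is one attempt and no reset: what is moved stays moved. The work goes in short steps, each a Python script; the robot and the scene stay as the last script left them, time stands still between calls to the robot, and variables do not carry over. Pictures are saved under pics/ and viewed, at most 14 in all, crops included, and the job is handed in when it is done.

```bash
mkdir -p pics; ls; python3 - <<'E'
from cell import viewer,sensors
import cv2
for n in("top","scene"):
    p,d=viewer.grab_frame(n); cv2.imwrite(f"pics/{n}0.png",p[:,:,::-1]); print(viewer.get_calibration(n))
print(sensors.get_state())
E
```

```text
pics
{'camera_matrix': array([[525.94167873,   0.        , 280.43468264],
       [  0.        , 525.94167873, 210.42544398],
       [  0.        ,   0.        ,   1.        ]]), 'k1': -0.19446028549293698, 'eye': array([0.41390501, 0.01082167, 1.31758887]), 'attitude': array([  7.40794073,  -0.81123496, -90.23794897])}
{'camera_matrix': array([[387.43256971,   0.        , 283.23185642],
       [  0.        , 387.43256971, 213.24845161],
       [  0.        ,   0.        ,   1.        ]]), 'k1': 0.005003736202547344, 'eye': array([ 1.18766919, -0.12066382,  0.88856771]), 'attitude': array([38.1177792 ,  0.69083352, 80.10299953])}
{'t': 0.1, 'qpos': array([-8.45904140e+01,  1.79558732e+01,  8.58474421e+01, -3.67706587e-04,
        7.62601156e+01, -1.27989272e+01]), 'joint_velocities': array([-0.00327022, -0.16564807, -0.16559149, -0.12959505,  0.03793231,
       -0.0290786 ]), 'effort': array([ 3.26263595e-03, -4.02809930e+01, -2.52641344e+01,  6.95812725e-02,
        3.42353736e-02, -6.74640887e-05]), 'tcp_pos': array([ 0.16402537, -0.49850378,  0.2382361 ]), 'orientation': array([-1.79938066e+02, -1.37036272e-02,  1.82085933e+01]), 'contact_force': array([ 0.29768084, -0.28166382,  0.82698826]), 'ft_torque': array([ 0.01300102, -0.01056482, -0.00169932]), 'gripper_force': 0.0, 'opening': 0.9977142985321896}
```

View pics/top0.png

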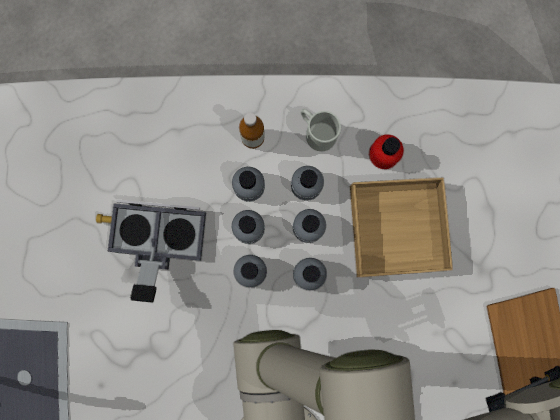

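View pics/scene0.png

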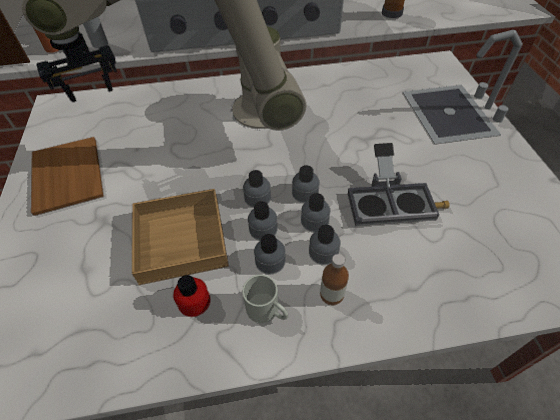

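Top view: six grey canisters in two columns, with caps near (248,180), (247,224), (249,271), (308,179), (309,225) and (311,273). The dock is at about (157,232), the lever pad at (143,293), the crate at (402,227), the bottle at (251,130), the mug at (322,130), and the red decoy at (387,150). In the scene view, nothing is occluded.

```bash
cat >h.py <<'E'
import numpy as np,cv2
from scipy.spatial.transform import Rotation as Ro
from cell import arm,jaws,inverse_kinematics,sensors,viewer,workorder
def rays(name,uv):
    c=viewer.get_calibration(name)
    n=cv2.undistortPoints(np.asarray(uv,float).reshape(-1,1,2),c["camera_matrix"],np.array([c["k1"],0,0,0.])).reshape(-1,2)
    return c["eye"],Ro.from_euler('xyz',c["attitude"],degrees=True).apply(np.c_[n[:,0],-n[:,1],-np.ones(len(n))])
def onplane(name,uv,z):
    e,r=rays(name,uv); return e+r*((z-e[2])/r[:,2])[:,None]
def look(name="top"):
    p,d=viewer.grab_frame(name); h,w=d.shape
    uv=np.stack(np.meshgrid(np.arange(w),np.arange(h)),-1).reshape(-1,2)
    e,r=rays(name,uv); P=(e+r*d.reshape(-1,1)).reshape(h,w,3); P[d<=0]=np.nan
    return p,P
def blobs(m,minA=20):
    n,l,s,c=cv2.connectedComponentsWithStats(m.astype(np.uint8)); return [(l==i) for i in range(1,n) if s[i,4]>=minA]
def caps(name="top"):
    "axis xy of each grey canister, from the cap-top disc on the plane z=0.1"
    p,P=look(name); z=P[...,2]; hsv=cv2.cvtColor(p,cv2.COLOR_RGB2HSV); out=[]
    for b in blobs((z>.088)&(z<.115)&(hsv[...,2]<75)&(P[...,0]>.2)):
        uv=np.argwhere(b)[:,::-1]; q=onplane(name,uv,.1)[:,:2]
        c,rad=cv2.minEnclosingCircle(q.astype(np.float32)*1000)
        ring=cv2.dilate(b.astype(np.uint8),np.ones((9,9)))>0
        red=((hsv[...,1]>150)&(hsv[...,2]>60)&ring).sum()>25
        if 14<rad<30 and not red: out.append((*np.round(q.mean(0),4),round(rad,1),len(uv)))
    return out
E
cat >m.py <<'E'
from h import *
for n in("top","scene"):
    print(n,*caps(n),sep="\n")
    p,P=look(n); z=P[...,2]; hsv=cv2.cvtColor(p,cv2.COLOR_RGB2HSV)
    print("counter z",np.nanmedian(z[60:370]))
    for nm,lo,hi,zz,box in(("crate",.05,.066,.058,(.3,.62,-.45,-.05)),("dock",.02,.031,.026,(.25,.6,.15,.5)),("pad",.075,.105,.09,(.15,.4,.2,.5))):
        m=(z>lo)&(z<hi)&(P[...,0]>box[0])&(P[...,0]<box[1])&(P[...,1]>box[2])&(P[...,1]<box[3])
        if nm=="crate": m&=hsv[...,1]>60
        if nm!="crate": m&=hsv[...,2]<130
        bs=blobs(m,15)
        if not bs: continue
        b=max(bs,key=lambda b:b.sum()) 
        if nm!="pad": b=m
        uv=np.argwhere(b)[:,::-1]; q=onplane(n,uv,zz)[:,:2]
        r=cv2.minAreaRect((q*1000).astype(np.float32)); print(nm,len(uv),r, np.round(np.nanmean(P[b],0),4))
E
python3 m.py
```

```text
top
(np.float64(0.6475), np.float64(0.0715), 20.1, 226)
(np.float64(0.6495), np.float64(-0.0737), 20.6, 227)
(np.float64(0.5425), np.float64(-0.0776), 19.9, 230)
(np.float64(0.5406), np.float64(0.0716), 19.6, 228)
(np.float64(0.4324), np.float64(0.0663), 19.8, 233)
(np.float64(0.4244), np.float64(-0.0777), 20.1, 235)
(np.float64(0.3732), np.float64(0.3156), 28.2, 225)
counter z -0.00026736049786901805
crate 638 ((523.2277221679688, -306.6355895996094), (200.1448516845703, 233.14161682128906), 2.7863192558288574) [ 0.4897 -0.3039  0.0564]
dock 1245 ((519.0263061523438, 321.5372314453125), (271.5815734863281, 154.01266479492188), 84.34386444091797) [0.5313 0.3054 0.0249]
pad 394 ((380.14947509765625, 315.7711181640625), (60.576194763183594, 39.94896697998047), 85.24993133544922) [0.3794 0.316  0.0896]
scene
(np.float64(0.4398), np.float64(0.0655), 24.6, 140)
(np.float64(0.4317), np.float64(-0.0779), 23.8, 143)
(np.float64(0.5471), np.float64(0.0705), 24.3, 167)
(np.float64(0.5496), np.float64(-0.0782), 23.2, 170)
(np.float64(0.654), np.float64(0.0705), 22.6, 192)
(np.float64(0.6561), np.float64(-0.0741), 22.7, 204)
counter z 1.9570502098775755e-05
crate 550 ((525.77685546875, -306.5006408691406), (202.35621643066406, 231.33395385742188), 3.2602553367614746) [ 0.4848 -0.3149  0.0561]
dock 724 ((524.4069213867188, 322.27911376953125), (275.85931396484375, 152.30316162109375), 83.70022583007812) [0.5145 0.3097 0.0251]
pad 243 ((385.8981018066406, 314.756103515625), (57.435516357421875, 61.781612396240234), 78.37525177001953) [0.383  0.3151 0.0888]
```

```bash
cat >m2.py <<'E'
from h import *
p,P=look("top"); z=P[...,2]; hsv=cv2.cvtColor(p,cv2.COLOR_RGB2HSV)
X,Y=P[...,0],P[...,1]
m=(z>.05)&(z<.066)&(X>.3)&(X<.7)&(Y<-.15)&(Y>-.5)&(hsv[...,1]>60)
b=max(blobs(m),key=lambda b:b.sum()); q=onplane("top",np.argwhere(b)[:,::-1],.058)[:,:2]
print("crate",b.sum(),m.sum(),cv2.minAreaRect((q*1000).astype(np.float32)))
for b in blobs((z>.003)&(z<.018)&(hsv[...,2]<45)&(X>.4)&(X<.65)&(Y>.15)&(Y<.5),80):
    q=onplane("top",np.argwhere(b)[:,::-1],.011)[:,:2]; print("disc",b.sum(),q.mean(0),cv2.minAreaRect((q*1000).astype(np.float32)))
m=(z>.020)&(z<.031)&(hsv[...,1]<80)&(X>.4)&(X<.65)&(Y>.15)&(Y<.46)
for b in blobs(m,60):
    q=onplane("top",np.argwhere(b)[:,::-1],.026)[:,:2]; print("rim",b.sum(),q.mean(0),cv2.minAreaRect((q*1000).astype(np.float32)))
v=np.zeros_like(p); v[...]=p; v[m]=(255,0,0)
cv2.imwrite("pics/dock.png",cv2.resize(v[190:310,90:220],None,fx=4,fy=4,interpolation=0)[:,:,::-1])
E
python3 m2.py
```

```text
crate 908 948 ((538.9890747070312, -305.5403747558594), (231.04415893554688, 232.75209045410156), 3.104646921157837)
disc 722 [0.53553338 0.35986398] ((534.9669189453125, 360.2543640136719), (76.35920715332031, 75.30165100097656), 1.3999310731887817)
disc 762 [0.52522597 0.24625877] ((524.927978515625, 245.9909210205078), (75.40897369384766, 76.28236389160156), 0.1333472579717636)
rim 1187 [0.53187676 0.30014189] ((527.17822265625, 302.9227294921875), (235.3336639404297, 133.30532836914062), 84.68621826171875)
```

View pics/dock.png

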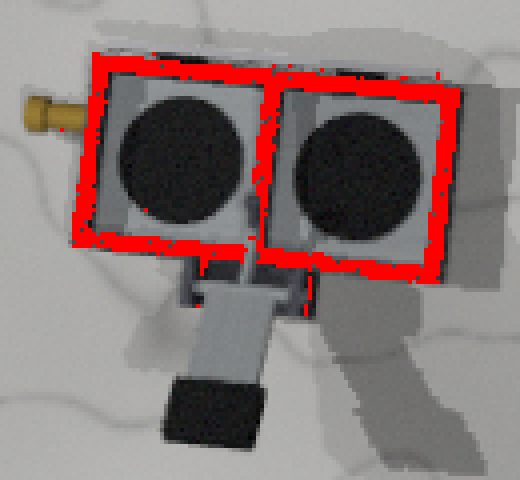

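```bash
cat >go.py <<'E'
from h import *
import json,os,sys
D=[180,0,0]; H=.26; G=.071
BAY=[(.5355,.3599),(.5252,.2463)]
a=np.radians(3.1); Rz=np.array([[np.cos(a),-np.sin(a)],[np.sin(a),np.cos(a)]])
SLOT=[tuple(np.array([.539,-.3055])+Rz@np.array(s)) for s in((.052,-.052),(.052,.052),(-.052,-.052),(-.052,.052))]
def fz():
    v=[]
    for _ in range(8): v.append(sensors.get_state()["contact_force"]); arm.wait(.04)
    return np.mean(v,0)
def find():
    t=[c[:2] for c in caps("top")]+[(c[0]-.0068,c[1]) for c in caps("scene")]
    out=[]
    for c in t:   # loose ones only, top view first
        if -.18<c[1]<.18 and .28<c[0]<.72 and all(np.hypot(c[0]-o[0],c[1]-o[1])>.04 for o in out): out.append(c)
    return out
def fetch(c):
    arm.move_l([*c,H],D,max_speed=.3) if sensors.get_state()["tcp_pos"][0]>.3 else arm.move_pose([*c,H],D)
    jaws.gripper_to(.85,25); 
    arm.move_l([*c,.115],max_speed=.2); f0=fz(); arm.move_l([*c,G],max_speed=.1)
    jaws.gripper_to(0,25); o=sensors.get_state()["opening"]
    arm.move_l([*c,.115],max_speed=.1); arm.wait(.3); w=-(fz()-f0)[2]
    print("at",c,"opening %.3f weight %.2f"%(o,w)); return w
def put(c,floor):
    x,y,_=sensors.get_state()["tcp_pos"]
    arm.move_l([x,y,H],max_speed=.25); arm.move_l([*c,H],max_speed=.3)
    arm.move_l([*c,G+floor+.03],max_speed=.2); arm.move_l([*c,G+floor+.0015],max_speed=.05)
    arm.wait(.2); f=sensors.get_state()["contact_force"]; jaws.gripper_to(.85); arm.wait(.2); arm.move_l([*c,H],max_speed=.25)
    print("put",np.round(c,3),"force",np.round(f,1),"t",sensors.get_state()["t"])
def run(n):
    st=json.load(open("st.json")) if os.path.exists("st.json") else dict(full=0,empty=0)
    for _ in range(n):
        L=find(); print(len(L),"loose",np.round(L,3).tolist())
        if not L: break
        w=fetch(min(L,key=lambda c:c[0]))
        if w<.6: print("no grasp"); break
        if w>2.2: put(BAY[st["full"]],.010); st["full"]+=1
        else: put(SLOT[st["empty"]],.006); st["empty"]+=1
        json.dump(st,open("st.json","w"))
    print(st)
if __name__=="__main__": run(int(sys.argv[1]))
E
python3 go.py 1; python3 -c "
from h import *
p,d=viewer.grab_frame('scene'); cv2.imwrite('pics/s1.png',p[:,:,::-1])"
```

```text
6 loose [[0.648, 0.072], [0.65, -0.074], [0.542, -0.078], [0.541, 0.072], [0.432, 0.066], [0.425, -0.078]]
at (np.float64(0.4246), np.float64(-0.0776)) opening 0.445 weight 3.54
put [0.536 0.36 ] force [-0.3 -0.6 -4.3] t 12.2333
{'full': 1, 'empty': 0}
```

View pics/s1.png

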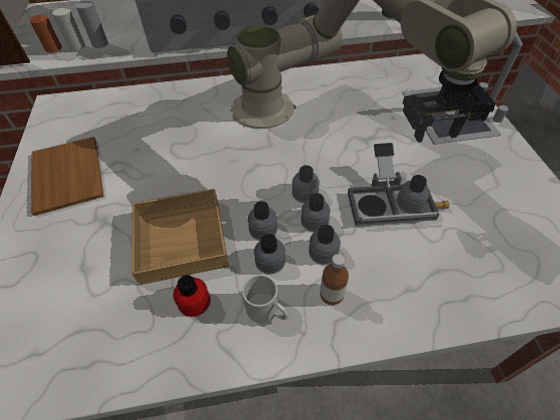

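The first canister sits in the left-hand bay at about (415,195) in the scene view. I'll check that it's upright numerically, since its cap should lie over the bay centre, and then continue.

```bash
python3 - <<'E'
from go import *
print("scene caps (x-.0068)",[c for c in caps("scene") if c[1]>.18])
run(2)
print("top caps",caps("top"))
E
```

```text
scene caps (x-.0068) [(np.float64(0.537), np.float64(0.3583), 30.0, 197)]
5 loose [[0.648, 0.072], [0.65, -0.074], [0.542, -0.078], [0.54, 0.072], [0.432, 0.066]]
at (np.float64(0.4325), np.float64(0.0662)) opening 0.452 weight 1.18
put [ 0.594 -0.355] force [ 0.  -0.3 -1.1] t 23.45
4 loose [[0.647, 0.072], [0.65, -0.074], [0.542, -0.078], [0.541, 0.071]]
at (np.float64(0.5406), np.float64(0.0714)) opening 0.447 weight 0.87
put [ 0.588 -0.251] force [-0.7 -0.3  0.2] t 34.55
{'full': 1, 'empty': 2}
top caps [(np.float64(0.6476), np.float64(0.0714), 20.1, 225), (np.float64(0.6497), np.float64(-0.0739), 20.6, 224), (np.float64(0.5864), np.float64(-0.3506), 19.9, 130), (np.float64(0.5425), np.float64(-0.0775), 19.9, 229), (np.float64(0.5358), np.float64(0.3589), 21.9, 237), (np.float64(0.3731), np.float64(0.3151), 28.3, 226)]
```

```bash
python3 - <<'E'
from go import *
run(3)
arm.move_l([.40,.05,H],max_speed=.3)
arm.wait(.3)
p,P=look("top"); cv2.imwrite("pics/t2.png",p[:,:,::-1]); print(*caps("top"),*caps("scene"),sep="\n"); print(sensors.get_state()["t"])
E
```

```text
3 loose [[0.648, 0.071], [0.65, -0.074], [0.542, -0.078]]
at (np.float64(0.5425), np.float64(-0.0776)) opening 0.446 weight 1.46
put [ 0.49 -0.36] force [ 0.2  0.  -1.6] t 44.7417
2 loose [[0.648, 0.072], [0.649, -0.074]]
at (np.float64(0.6475), np.float64(0.0715)) opening 0.446 weight 3.69
put [0.525 0.246] force [ 0.5 -0.6 -2.5] t 55.525
1 loose [[0.65, -0.074]]
at (np.float64(0.6497), np.float64(-0.0738)) opening 0.443 weight 1.42
put [ 0.484 -0.256] force [ 0.5  0.1 -0.6] t 66.075
{'full': 2, 'empty': 4}
(np.float64(0.5941), np.float64(-0.3527), 21.9, 238)
(np.float64(0.5887), np.float64(-0.2491), 21.7, 245)
(np.float64(0.5357), np.float64(0.359), 21.8, 237)
(np.float64(0.5256), np.float64(0.2454), 21.9, 255)
(np.float64(0.4914), np.float64(-0.3605), 21.6, 235)
(np.float64(0.4856), np.float64(-0.2561), 21.7, 239)
(np.float64(0.3734), np.float64(0.3155), 27.6, 227)
(np.float64(0.3824), np.float64(0.3124), 29.6, 130)
(np.float64(0.4894), np.float64(-0.2558), 26.8, 192)
(np.float64(0.4945), np.float64(-0.3595), 27.1, 202)
(np.float64(0.5921), np.float64(-0.2496), 25.7, 215)
(np.float64(0.5977), np.float64(-0.3527), 26.2, 234)
67.7333
```

View pics/t2.png

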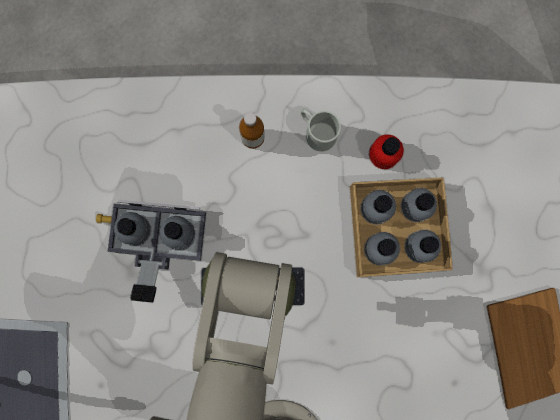

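All six canisters are put away: two in the dock at (128,228) and (173,231), and four upright in the crate. The bottle and mug haven't moved. Next is the lever.

```bash
python3 - <<'E'
from go import *
c=(.373,.317)
jaws.gripper_to(0,20); arm.move_l([*c,H],D,max_speed=.25); arm.move_l([*c,.105],max_speed=.15); f0=fz()[2]
z=.095
while z>.038:
    arm.move_l([*c,z],max_speed=.04); arm.wait(.05); s=sensors.get_state(); f=s["contact_force"][2]-f0
    print("%.3f %.4f %.1f"%(z,s["tcp_pos"][2],f))
    if f>22 and z<.06: break
    z-=.004 if z>.052 else .002
arm.wait(.4); arm.move_l([*c,.12],max_speed=.1); arm.move_l([.36,.05,.28],max_speed=.25); arm.wait(.4)
p,P=look("top"); cv2.imwrite("pics/t3.png",p[:,:,::-1]); m=(np.abs(P[...,0]-.37)<.012)&(np.abs(P[...,1]-.317)<.018)
print("pad z",np.nanmedian(P[m],0)); print(*caps("top"),sep="\n"); print(sensors.get_state()["t"])
E
```

```text
0.095 0.0956 11.3
0.091 0.0916 11.2
0.087 0.0876 8.7
0.083 0.0835 7.9
0.079 0.0794 7.7
0.075 0.0752 6.2
0.071 0.0711 4.7
0.067 0.0671 2.8
0.063 0.0629 0.4
0.059 0.0587 -0.8
0.055 0.0549 0.1
0.051 0.0509 -0.5
0.049 0.0490 0.3
0.047 0.0470 -0.5
0.045 0.0463 18.0
0.043 0.0459 38.2
pad z [0.36962218 0.31703026 0.04465583]
(np.float64(0.5941), np.float64(-0.3527), 22.4, 236)
(np.float64(0.5888), np.float64(-0.2491), 21.9, 244)
(np.float64(0.5356), np.float64(0.3588), 21.9, 233)
(np.float64(0.5257), np.float64(0.2452), 22.2, 254)
(np.float64(0.4913), np.float64(-0.3601), 21.6, 240)
(np.float64(0.4857), np.float64(-0.2562), 21.6, 237)
79.775
```

View pics/t3.png

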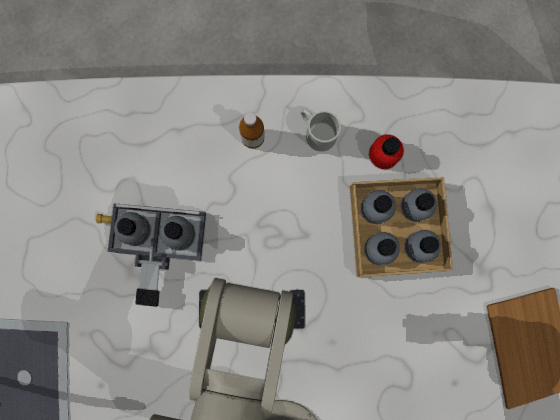

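The lever is down and staying down: the pad is at (148,297), z about 45 mm. The canisters and bystanders are in place, and the arm is clear of everything.

```bash
python3 -c "
from cell import workorder; print(workorder.sign_off())"
```

```text
the job is handed in; nothing more can be done
None
```

The job is handed in (no verdict came back): the two full canisters are in the dock bays, the four empties stand in the crate, the lever is latched down, and the bottle and mug were left untouched.

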